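# Store a heatsink on edge and shut the parts case

### The job

Take the finned heatsink off the sloping easel and stand it upright on its thin edge in the empty front bay of the open parts case, setting it down rather than dropping it in. Once it stands there by itself, gently lower the hinged lid fully shut over it, and leave the small things lying round about undisturbed.

Things in the scene. Friction and masses are not known exactly. Their poses are not given: they have to be found in the camera images.
- heatsink: Loose finned aluminium heatsink, a flat square block 40 x 40 x 12 mm, about 40 g. Origin: centre of its flat underside; z is its 12 mm thickness direction (out through the fins), x and y run along the 40 mm sides. At the start it leans on the easel with its plane 30 deg from vertical, its lower edge on the easel's lip.
- easel: Fixed easel; dark base plate 85 (x) x 70 (y) x 8 mm, origin at the centre of its underside. A slope 26 mm wide (y), narrower than the heatsink, falls towards +x, away from the robot. The heatsink's underside on it runs from x=14, z=36 mm (lower edge) to x=-6, z=71 mm (upper); its 12 mm thickness is towards +x and up. The lip below stands 12 mm out.
- parts_case: Fixed grey open box 100 (x) x 150 (y) x 56 mm high, walls 4 mm, floor at z=5 mm; origin at the centre of its underside, front (-x) towards the robot. White rails 12 mm high, 36 mm long (y), 4 mm thick make two bays 18 mm wide (x): the front one at x=-20 mm is empty; the rear one at x=+18 mm holds a fixed heatsink on edge (top at z=45 mm).
- bay (a point): Centre of the front bay's floor, axes as the case's (x across the 18 mm width of the bay, y along it, z up). A heatsink standing in the bay has its origin 20 mm above this point.
- case_lid (a joint): Angle of the aluminium lid (rad): 0 is fully shut, pi/2 upright, at most 2.1. Starts open at 1.65 to 1.95. The hinge is stiff: the lid stays where it is left and takes about 1 to 2 N at its edge to move.
- lid_hinge (a point): Middle of the lid's hinge line, on the rear (+x) top rim of the case, 56 mm above the worktop; the line runs along the case's y.
- lid_edge (a point): Middle of the lid's free edge, 102 mm from the hinge line. The lid is a 5 mm plate, 154 mm wide (y), its underside through the hinge line, with a 10 mm deep lip down its free edge and a black tab 34 mm wide that sticks out another 12 mm.
- flux_pot: Bystander: low round pot, 43 mm across, 19 mm high, origin under its centre.
- driver_blue: Bystander: thin screwdriver, 135 mm long, 11 mm thick, lying on the worktop; origin at the middle of its underside.
- solder_reel: Bystander: reel 54 mm across, 30 mm high, origin under its centre.

How it is judged:
On the way:
1. the heatsink stands upright on edge in the front bay, let go, while the lid is still open (x of heatsink in the frame of bay between -0.013 and 0.013 m and y of heatsink in the frame of bay between -0.03 and 0.03 m and z of heatsink in the frame of bay between 0.016 and 0.0245 m and angle between heatsink's own z axis and vertical between 1.37 and 1.77 rad and linear speed of heatsink below 0.03 m/s and contact force between the fingers and heatsink below 0.05 N and value of joint case_lid above 0.9 rad), for 0.2 s.
At the end, for the whole second after the job is handed in: The heatsink stands on its thin edge in the front bay (upright within 0.2 rad, on the floor within about 4 mm, origin within 13 mm of the bay's centre in x and 30 mm in y), let go and at rest, and the lid is shut within 0.05 rad (x of heatsink in the frame of bay between -0.013 and 0.013 m and y of heatsink in the frame of bay between -0.03 and 0.03 m and z of heatsink in the frame of bay between 0.016 and 0.0245 m and angle between heatsink's own z axis and vertical between 1.37 and 1.77 rad and linear speed of heatsink below 0.03 m/s and contact force between the fingers and heatsink below 0.05 N and value of joint case_lid below 0.05 rad); the robot touches nothing.
It fails at once if the lid is slammed (closing faster than 3 rad/s) (velocity of joint case_lid below -3 rad/s).
It fails at once if the heatsink is dropped into the case (falls at more than 0.6 m/s inside it) (horizontal distance between heatsink and parts_case below 0.06 m and height (world z) of heatsink below 0.06 m and linear speed of heatsink above 0.6 m/s).
It fails at once if the pot is moved by more than 20 mm (distance of flux_pot from where it was at the start of the episode above 0.02 m).
It fails at once if the screwdriver is moved by more than 20 mm (distance of driver_blue from where it was at the start of the episode above 0.02 m).
It fails at once if the reel is moved by more than 20 mm (distance of solder_reel from where it was at the start of the episode above 0.02 m).
It also fails if it takes over 56 s, if anything falls off the work surface, if the arm or the gripper's body presses on something with over 40 N, if the wrist force passes 120 N, or if a joint passes its speed limit or range.

### The arm

A 7-joint arm with a two-finger parallel gripper is mounted at the origin on a cart in front of the work surface, level with it; the furniture and walls round the work are solid. World frame = base frame: x ahead of the robot, y to its left, z up, the work surface at z = 0. Lengths are in m, angles in rad, forces in N, time in s.
With the tool pointing down it reaches from about 0.4 to 0.85 m from the base axis. Payload 10.4 kg.
Tool frame: the origin (TCP) lies on the centre line of the jaws, within the pads' length; the fingertips stand 17 mm ahead of it and the grasp point (between the pads) lies 2 mm behind it (bot.tcp_to_tips is the distance from the TCP to the fingertips, in m); z points along the fingers, y is the direction in which the jaws open and shut (so a half turn about z gives the same grasp; the last joint's range is limited). The gripper opens to 87 mm and grips with 3 to 60 N. Pads are 19 mm wide; open, the fingers measure 117 mm over their backs; the gripper's body (75 mm by 190 mm) begins 51 mm behind the grasp point.
Start: joints at [-1.18, 0.332, -0.065, 1.46, 0.022, 1.35, -0.088], TCP at [0.251, 0.572, 0.24] pointing down, gripper open.
Joint ranges: [-2.6, 2.6], [-0.5, 2.12], [-1.47, 1.34], [0.16, 2.42], [-1.27, 4.41], [0.06, 2.06], [-2.6, 2.6]. Speed limits (rad/s): [2.22, 2.22, 2.79, 2.79, 3.14, 3.14, 3.14].

### API

Orientations are given as a unit quaternion [x, y, z, w].
In Python, from cell import bot gives the robot as it stands.
- The arm moves only by the tool servo_tool, never from a script. Its argument "series" is a list of rows, each an object with "gripper": the closure, from -1 (fully open) to 1 (shut), so that 0 is half open; "travel": the shift along the tool's x, y, z in mm, a list of three; "spin": the turn about the tool's z in rad. In form: [{"gripper": gripper, "travel": [tx, ty, tz], "spin": spin}, ...]. A call has 1 to 12 rows; each row is the pose to reach, as a shift and turn from the pose commanded when the call began, along the tool's axes at that moment; what a row does not reach only later rows make up. A row lasts 1/8 s, in which the tool goes at most 62.5 mm and 10.7 degrees, less where a joint would pass 70% of its speed; a pose out of reach is approached as far as the arm can. A call with a gripper value outside its range is refused whole. The fingers move at their own pace and stop on an object; "grip_force" is the grip in N (left out, the last holds). Time passes only in rows, so rows that repeat a pose let the fingers close. It gives the time, the measured TCP pose, the force and the opening at its end, in the units of the state.
- bot.get_state(): the state, without advancing time (a new reading comes with each control period).
- bot.read_camera(name): name is "scene" or "top"; returns (picture, depth): 480x640x3 uint8, red, green, blue; 480x640 float32, m along the optical axis (not along the pixel's ray), 0 where there is no reading.
- bot.calibration(name): a dict with "K" (3x3 intrinsics, pixels), "pose" (4x4, takes a point from camera to world coordinates). Camera axes: x right, y down, z forward; pixel columns grow to the right and rows downward; lengths in m; the calibration is good to about 2 mm. A picture is of the moment at which its call begins. calibration takes no time and is no camera call.
- bot.sign_off(): hands the job in, once; it reports no verdict.
Trained networks look in the newest picture that a camera, given by its name, has taken for a name from the list of things; names that differ only in an ending like _2 or _b are one class to them, and where a whole thing is asked for, a point or a joint stands for the part that bears it (a point fixed in the world has none). Each returns a list of dicts, best first, with "confidence" (0 to 1); they miss things now and then, are a little off and sometimes report something else, mostly with a low value. They report only what shows in the picture. A call takes as long as a camera call.
- bot.trace(camera, target): "pixels" (480x640 bool, what is visible of it) and "rect" ([centre column, centre row, width, height] in pixels, round what is visible of it).
The state is a dict: "t": time; "joints": joint angles; "qvel": joint speeds; "joint_torque": joint torques, N m; "eef_pos": TCP position; "tcp_rot": TCP orientation; "ft_force": force on the tool from outside, world axes, zero at the start; "ft_torque": the same for the moment, N m; "gripper_width": opening from 0.0 (shut) to 1.0 (fully open).
Only numpy, scipy, OpenCV 4.12 (cv2) and the standard library are available. Lean on these libraries where they do the work, as an engineer would, in place of code of your own. Each camera call takes 0.05 s, during which the arm holds its last target. There are 200 camera calls.

## Working session

There is one attempt and no reset: what is moved stays moved. The work goes in short steps, Python scripts to look and compute and a tool call to move; the robot and the scene stay as the last step left them, time stands still between calls to the robot, and variables do not carry over. Pictures are saved under pics/ and viewed, about 8 in all and at most 12, crops included, and the job is handed in when it is done.

Besides the shell and the picture viewer there is one more tool, called after "Call:" as name(argument=value, ...) on one line, values as JSON. servo_tool: Moves the arm, as the interface text tells. Its arguments: {"type":"object","properties":{"series":{"type":"array"},"grip_force":{"type":"number"}},"required":["series"]}

```bash
ls; mkdir -p pics; cat > h.py <<'E'
import numpy as np, cv2
from cell import bot
from scipy.spatial.transform import Rotation as R
def pts(cam, depth, mask=None):
    c=bot.calibration(cam); K=np.array(c["K"]); P=np.array(c["pose"])
    m=depth>0
    if mask is not None: m&=mask
    v,u=np.nonzero(m); d=depth[v,u]
    p=np.c_[(u-K[0,2])/K[0,0]*d,(v-K[1,2])/K[1,1]*d,d]
    return p@P[:3,:3].T+P[:3,3], u, v
def proj(cam,p):
    c=bot.calibration(cam); K=np.array(c["K"]); P=np.linalg.inv(np.array(c["pose"]))
    q=P[:3,:3]@np.asarray(p)+P[:3,3]; q=K@q; return q[:2]/q[2]
def save(img,name): cv2.imwrite("pics/"+name,cv2.cvtColor(img,cv2.COLOR_RGB2BGR))
E
python3 - <<'E'
from h import *
s=bot.get_state(); print(s)
out=[]
for c in ("scene","top"):
    im,d=bot.read_camera(c); np.savez(f"{c}0.npz",im=im,d=d)
    print(c,np.round(bot.calibration(c)["pose"],3).tolist())
    for t in ("heatsink","easel","parts_case","case_lid","flux_pot","driver_blue","solder_reel"):
        for r in bot.trace(c,t)[:2]:
            p,u,v=pts(c,d,r["pixels"])
            if len(p): print(c,t,round(r["confidence"],2),np.round(r["rect"]),np.round(np.percentile(p,[2,50,98],axis=0),3).tolist())
    out.append(im)
save(cv2.resize(np.hstack(out),(800,300)),"a.png"); save(out[0],"s.png"); save(out[1],"t.png")
E
```

```text
pics
{'t': 0.0, 'joints': array([-1.17962109,  0.33286609, -0.0647171 ,  1.46093107,  0.02158732,
        1.34990658, -0.08845551]), 'qvel': array([ 0.00034367,  0.00028005,  0.00054713,  0.00164239, -0.00073301,
       -0.00088905, -0.00170335]), 'joint_torque': array([ 1.01404999e-04, -6.23239017e+01,  2.48180033e-02, -3.89910793e+01,
       -6.13106531e-02,  3.96322820e-02,  7.36893162e-05]), 'eef_pos': array([0.25113859, 0.57192777, 0.23876247]), 'tcp_rot': array([ 2.05376353e-01,  9.78682815e-01, -6.97470331e-04, -1.21891644e-04]), 'ft_force': array([ 0.42998436, -0.08828474,  0.68550998]), 'ft_torque': array([ 0.02406205, -0.02867915,  0.01310681]), 'gripper_width': 0.9911923725626861}
scene [[0.832, -0.282, 0.478, 0.102], [-0.555, -0.395, 0.732, -0.543], [-0.017, -0.875, -0.485, 0.529], [0.0, 0.0, 0.0, 1.0]]
scene heatsink 0.43 [268. 208.  20.  22.] [[0.519, 0.297, 0.008], [0.529, 0.302, 0.066], [0.589, 0.428, 0.073]]
scene easel 0.66 [268. 225.  56.  46.] [[0.483, 0.283, -0.001], [0.52, 0.311, 0.005], [0.565, 0.35, 0.058]]
scene parts_case 0.93 [336. 260. 116. 137.] [[0.443, 
[... 699 characters left out ...]
, 0.176, 0.008], [0.471, 0.181, 0.012]]
top easel 0.8 [218. 278.  44.  47.] [[0.485, 0.284, 0.004], [0.515, 0.313, 0.008], [0.566, 0.352, 0.041]]
top parts_case 0.77 [382. 281. 111. 106.] [[0.453, -0.02, 0.001], [0.522, 0.057, 0.007], [0.582, 0.135, 0.162]]
top case_lid 0.82 [381. 251. 106.  42.] [[0.541, 0.001, 0.059], [0.565, 0.073, 0.157], [0.59, 0.143, 0.168]]
top flux_pot 0.59 [310. 198.  24.  24.] [[0.636, 0.158, 0.015], [0.655, 0.176, 0.019], [0.675, 0.195, 0.022]]
top driver_blue 0.92 [307. 338.   7.  55.] [[0.39, 0.17, 0.004], [0.427, 0.176, 0.008], [0.469, 0.181, 0.012]]
top solder_reel 0.9 [224. 170.  35.  35.] [[0.678, 0.289, -0.001], [0.702, 0.312, 0.029], [0.728, 0.338, 0.033]]
```

```bash
python3 - <<'E'
from h import *
a=np.load("top0.npz")["im"][140:400,180:450]; b=np.load("scene0.npz")["im"][150:350,220:430]
a=cv2.resize(a,(400,385),interpolation=cv2.INTER_CUBIC); b=cv2.resize(b,(400,385),interpolation=cv2.INTER_CUBIC)
save(np.hstack([a,b]),"b.png")
E
```

```text
(no output)
```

View pics/b.png

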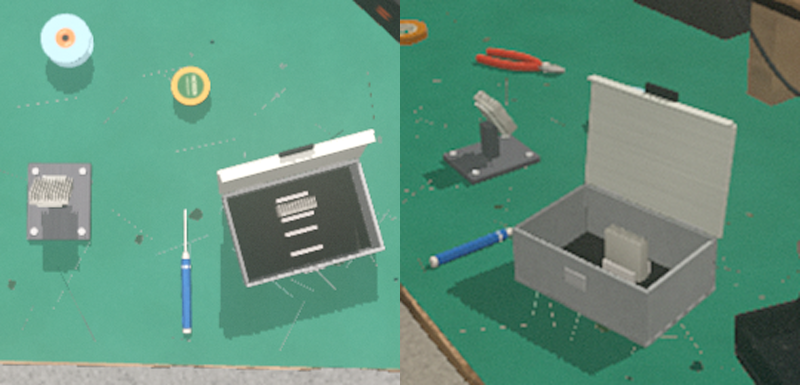

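View pics/s.png

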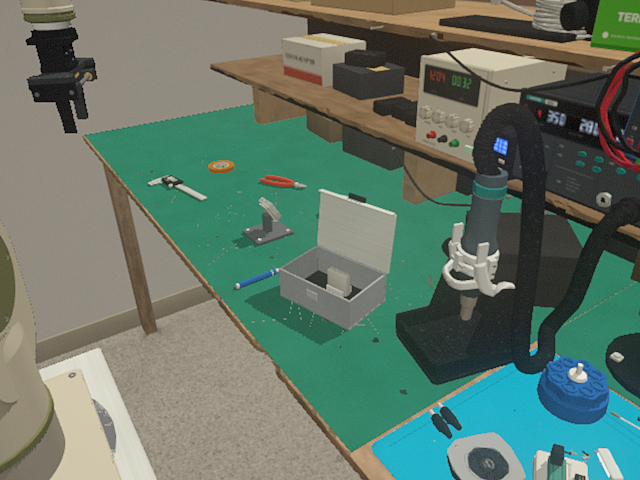

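```bash
python3 - <<'E'
from h import *
a=np.load("top0.npz"); im,d=a["im"],a["d"]
p,u,v=pts("top",d); col=im[v,u].astype(int)
def box(m,n):
    q=p[m][:,:2].astype(np.float32)*1000
    c,s,ang=cv2.minAreaRect(q); print(n,m.sum(),np.round(c,1),np.round(s,1),round(ang,1),"z",np.round(np.median(p[m][:,2])*1000,1))
near=lambda x0,x1,y0,y1,z0,z1:(p[:,0]>x0)&(p[:,0]<x1)&(p[:,1]>y0)&(p[:,1]<y1)&(p[:,2]>z0)&(p[:,2]<z1)
print("table z",np.median(p[near(.35,.45,.2,.4,-.02,.02)][:,2]))
box(near(.46,.60,.27,.37,.0045,.012)&(col.max(1)<140)&(col[:,1]-col[:,0]<20),"easel base")
m=near(.49,.58,.28,.36,.03,.09); box(m,"heatsink xy"); 
h=p[m]; w=np.r_[h]
for z0 in range(36,80,6):
    k=h[(h[:,2]*1000>z0)&(h[:,2]*1000<=z0+6)]
    if len(k): print(z0,len(k),np.round(1000*np.percentile(k[:,:2],[3,50,97],axis=0)).tolist())
# plane fit of fin tops
rng=np.random.default_rng(0)
box(near(.42,.62,-.06,.18,.050,.0605),"case rim")
wht=(col.min(1)>150)
box(near(.47,.57,0,.12,.010,.022)&wht,"rails all")
mm=near(.47,.57,0,.12,.010,.022)&wht
lab=np.zeros(d.shape,np.uint8); lab[v[mm],u[mm]]=1
n,L=cv2.connectedComponents(lab)
for i in range(1,n): box(mm&(L[v,u]==i),f" rail{i}") if (L==i).sum()>15 else None
lid=near(.50,.64,-.06,.18,.065,.2)
q=p[lid]; c=q.mean(0); U,S,V=np.linalg.svd(q-c,full_matrices=False); print("lid c",c,"n",V[2],"S",S, q[:,2].max())
print("tall stuff y>-0.2:",[ (np.round(np.percentile(p[near(.3,1,y,y+.05,.08,.6)],[0,100],axis=0),2).tolist() if near(.3,1,y,y+.05,.08,.6).sum()>20 else None) for y in (-.2,-.15,-.1,-.05)])
E
```

```text
table z 0.0007556313036367612
easel base 491 [525.4 316.8] [80.7 65.2] 0.2 z 7.7
heatsink xy 535 [535.4 318.8] [32.7 40.7] 0.9 z 64.1
36 51 [[541.0, 299.0], [550.0, 317.0], [552.0, 331.0]]
42 54 [[540.0, 300.0], [547.0, 320.0], [552.0, 338.0]]
48 54 [[536.0, 299.0], [542.0, 317.0], [547.0, 338.0]]
54 55 [[530.0, 300.0], [539.0, 317.0], [544.0, 338.0]]
60 78 [[525.0, 299.0], [535.0, 320.0], [540.0, 338.0]]
66 155 [[519.0, 299.0], [525.0, 319.0], [536.0, 338.0]]
72 83 [[521.0, 300.0], [528.0, 317.0], [533.0, 338.0]]
78 3 [[531.0, 300.0], [531.0, 316.0], [531.0, 326.0]]
case rim 917 [508.4  55. ] [101.3 150.6] 16.3 z 55.6
rails all 205 [506.9  55.1] [63.4 34.9] 15.9 z 16.8
 rail1 48 [535.8  63.3] [ 3.5 33.5] 15.5 z 16.6
 rail6 51 [514.6  57.3] [ 3.5 34.9] 16.0 z 17.4
 rail7 50 [499.2  53.1] [ 3.4 33.7] 16.2 z 16.4
 rail8 51 [478.   47.2] [ 3.6 34.3] 15.8 z 16.5
lid c [0.56471976 0.07289954 0.13240144] n [-0.9542682  -0.27689155  0.11270878] S [1.77355352 1.42258299 0.11431635] 0.17137169915390227
tall stuff y>-0.2: [[[0.56, -0.2, 0.08], [0.84, -0.15, 0.39]], [[0.56, -0.15, 0.08], [0.84, -0.1, 0.39]], [[0.58, -0.1, 0.08], [0.84, -0.05, 0.39]], [[0.58, -0.05, 0.08], [0.91, -0.0, 0.39]]]
```

```bash
cat >> h.py <<'E'
def plan(tgt, yaw):
    """travel mm/spin to TCP tgt, jaw axis (tool y) at angle yaw (deg) left of world y"""
    s=bot.get_state(); M=R.from_quat(s["tcp_rot"]).as_matrix()
    tr=M.T@(np.array(tgt)-s["eef_pos"])*1000
    y=M[:,1]; cur=np.arctan2(-y[0],y[1])
    sp=-(np.radians(yaw)-cur); sp=(sp+np.pi/2)%np.pi-np.pi/2
    print("travel",np.round(tr,1).tolist(),"spin",round(sp,3))
E
python3 - <<'E'
from h import *
plan([.530,.3188,.15],0)
p,u,v=pts("top",np.load("top0.npz")["d"])
m=(p[:,0]>.5)&(p[:,0]<.78)&(p[:,1]>-.12)&(p[:,1]<.2)&(p[:,2]>.06)
q=p[m]
for y in np.arange(-.12,.2,.04):
    k=q[(q[:,1]>y)&(q[:,1]<y+.04)]; print(round(y,2),len(k),np.round([k.min(0),k.max(0)],2).tolist() if len(k) else "")
E
```

```text
travel [-357.1, -120.0, 89.6] spin -0.414
-0.12 2631 [[0.57, -0.12, 0.06], [0.78, -0.08, 0.19]]
-0.08 1750 [[0.62, -0.08, 0.06], [0.78, -0.04, 0.14]]
-0.04 933 [[0.54, -0.04, 0.06], [0.78, -0.0, 0.16]]
0.0 656 [[0.57, 0.0, 0.06], [0.78, 0.04, 0.16]]
0.04 472 [[0.55, 0.04, 0.06], [0.58, 0.08, 0.17]]
0.08 463 [[0.54, 0.08, 0.06], [0.57, 0.12, 0.17]]
0.12 299 [[0.54, 0.12, 0.06], [0.56, 0.15, 0.16]]
0.16 0
```

Call:
servo_tool(series=[{"gripper":-1,"travel":[-60,-20,15],"spin":-0.1},{"gripper":-1,"travel":[-119,-40,30],"spin":-0.2},{"gripper":-1,"travel":[-179,-60,45],"spin":-0.3},{"gripper":-1,"travel":[-238,-80,60],"spin":-0.414},{"gripper":-1,"travel":[-298,-100,75],"spin":-0.414},{"gripper":-1,"travel":[-357,-120,90],"spin":-0.414},{"gripper":-1,"travel":[-357,-120,90],"spin":-0.414},{"gripper":-1,"travel":[-357,-120,90],"spin":-0.414},{"gripper":-1,"travel":[-357,-120,90],"spin":-0.414}])

```text
t: 1.92
eef_pos: [0.5287, 0.3209, 0.1499]
tcp_rot: [-0.001, 1.0, 0.001, -0.0]
ft_force: [0.5, 0.8, -0.0]
gripper_width: 1.001
```

```bash
python3 - <<'E'
from h import *
plan([.530,.3188,.072],0); s=bot.get_state(); print(s["joints"].round(2))
E
```

```text
travel [-1.3, -2.2, 77.9] spin 0.003
[-0.67  0.38  0.07  1.6  -0.03  1.17  0.98]
```

Call:
servo_tool(series=[{"gripper":-1,"travel":[-1.3,-2.2,25],"spin":0.003},{"gripper":-1,"travel":[-1.3,-2.2,52],"spin":0.003},{"gripper":-0.5,"travel":[-1.3,-2.2,78],"spin":0.003},{"gripper":-0.2,"travel":[-1.3,-2.2,78],"spin":0.003},{"gripper":-0.2,"travel":[-1.3,-2.2,78],"spin":0.003}], grip_force=6)

```text
t: 2.55
eef_pos: [0.5312, 0.318, 0.0729]
tcp_rot: [0.001, 1.0, 0.001, 0.001]
ft_force: [0.4, 0.0, -0.3]
gripper_width: 0.741
```

```bash
python3 - <<'E'
from h import *
s=bot.get_state(); print(s["eef_pos"],s["gripper_width"],s["ft_force"])
o=[]
for c in ("top","scene"):
    im,d=bot.read_camera(c)
    q=proj(c,[.53,.319,.06]).astype(int); print(c,q)
    o.append(cv2.resize(im[q[1]-50:q[1]+50,q[0]-50:q[0]+50],(400,400),interpolation=cv2.INTER_CUBIC))
save(np.hstack(o),"g.png")
E
```

```text
[0.53120082 0.31797158 0.07294348] 0.7407167409980704 [ 0.43470447  0.00728029 -0.33954775]
top [214 272]
scene [267 206]
```

View pics/g.png

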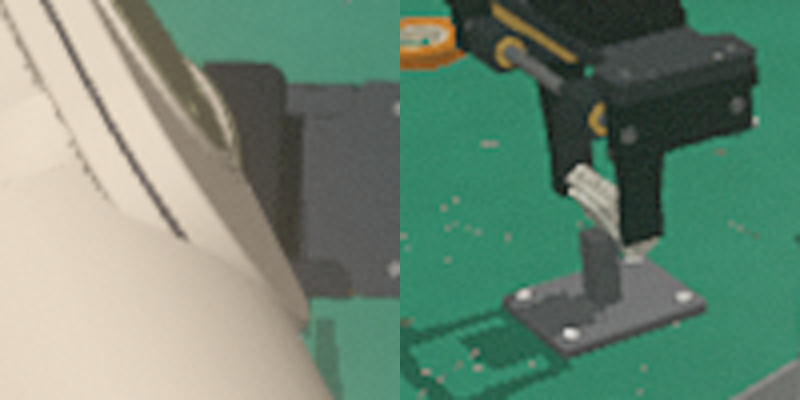

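Call:
servo_tool(series=[{"gripper":1,"travel":[0,0,0],"spin":0},{"gripper":1,"travel":[0,0,0],"spin":0},{"gripper":1,"travel":[0,0,0],"spin":0},{"gripper":1,"travel":[0,0,0],"spin":0},{"gripper":1,"travel":[0,0,-10],"spin":0},{"gripper":1,"travel":[0,0,-30],"spin":0},{"gripper":1,"travel":[0,0,-60],"spin":0},{"gripper":1,"travel":[0,0,-60],"spin":0}], grip_force=6)

```text
t: 3.65
eef_pos: [0.5327, 0.3175, 0.1354]
tcp_rot: [0.001, 1.0, 0.002, 0.002]
ft_force: [-0.1, -0.0, 0.1]
gripper_width: 0.465
```

```bash
python3 - <<'E'
from h import *
im,d=bot.read_camera("scene"); s=bot.get_state()
r=bot.trace("scene","heatsink")
for k in r[:3]:
    p,_,_=pts("scene",d,k["pixels"]); print(k["confidence"],k["rect"],np.percentile(p,[3,50,97],axis=0).round(3).tolist())
q=proj("scene",s["eef_pos"]).astype(int); print(s["eef_pos"],s["gripper_width"])
save(cv2.resize(im[q[1]-40:q[1]+40,q[0]-40:q[0]+40],(400,400),interpolation=cv2.INTER_CUBIC),"h.png")
# wall-press target: case frame
a=np.radians(16); X=np.array([np.cos(a),np.sin(a),0]);
c=np.array([.5084,.055,0]); print("front wall outer point",c-.05*X)
plan(c-.09*X+[0,0,.15],16)
E
```

```text
[0.53196323 0.31707696 0.13362069] 0.4630598505332831
front wall outer point [0.46033692 0.04121813 0.        ]
travel [108.6, -286.8, -17.9] spin -0.282
```

View pics/h.png

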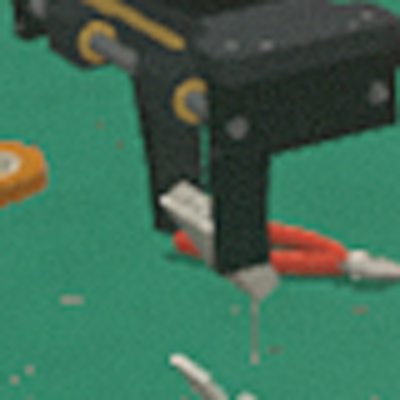

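```bash
cat >> h.py <<'E'
_a=np.radians(16); CX=np.array([np.cos(_a),np.sin(_a),0]); CY=np.array([-np.sin(_a),np.cos(_a),0]); CC=np.array([.5084,.055,0])
def case(x,y,z): return CC+CX*x/1000+CY*y/1000+np.array([0,0,z/1000])
def incase():
    e=bot.get_state()["eef_pos"]-CC; return np.round([e@CX*1000,e@CY*1000,e[2]*1000],1)
E
python3 -c "
from h import *
plan(case(-85,40,130),16)"
```

```text
travel [115.0, -247.0, 2.1] spin -0.282
```

Call:
servo_tool(series=[{"gripper":1,"travel":[15,-30,2],"spin":-0.04},{"gripper":1,"travel":[33,-72,2],"spin":-0.09},{"gripper":1,"travel":[54,-116,2],"spin":-0.14},{"gripper":1,"travel":[75,-160,2],"spin":-0.19},{"gripper":1,"travel":[96,-204,2],"spin":-0.24},{"gripper":1,"travel":[109,-235,2],"spin":-0.28},{"gripper":1,"travel":[115,-247,2],"spin":-0.282},{"gripper":1,"travel":[115,-247,2],"spin":-0.282},{"gripper":1,"travel":[115,-247,2],"spin":-0.282}])

```text
t: 4.88
eef_pos: [0.4159, 0.0712, 0.1295]
tcp_rot: [-0.14, 0.99, 0.0, 0.0]
ft_force: [0.5, 0.2, -0.3]
gripper_width: 0.46
```

```bash
python3 -c "
from h import *
print(incase(),bot.get_state()['gripper_width'],bot.get_state()['joints'].round(2)); plan(case(-80,40,77),16)"
```

```text
[-84.4  41.  129.5] 0.4602071644526371 [-0.43 -0.02  0.15  2.11  0.    1.05  1.57]
travel [-4.4, -1.0, 52.5] spin 0.001
```

Call:
servo_tool(series=[{"gripper":1,"travel":[-4,-1,25],"spin":0},{"gripper":1,"travel":[-4,-1,52],"spin":0},{"gripper":1,"travel":[-4,-1,52],"spin":0},{"gripper":1,"travel":[-10,-1,52],"spin":0},{"gripper":1,"travel":[-16,-1,52],"spin":0},{"gripper":1,"travel":[-20,-1,52],"spin":0},{"gripper":1,"travel":[-24,-1,52],"spin":0},{"gripper":1,"travel":[-26,-1,52],"spin":0},{"gripper":1,"travel":[-26,-1,52],"spin":0}])

```text
t: 6.0
eef_pos: [0.441, 0.0763, 0.0776]
tcp_rot: [-0.139, 0.99, 0.0, 0.0]
ft_force: [-0.3, -0.5, 0.9]
gripper_width: 0.464
```

```bash
python3 - <<'E'
from h import *
im,d=bot.read_camera("scene"); s=bot.get_state()
q=proj("scene",s["eef_pos"]).astype(int); print(incase(),s["ft_force"],s["ft_force"]@CX,s["gripper_width"])
save(cv2.resize(im[q[1]-40:q[1]+40,q[0]-40:q[0]+60],(600,480),interpolation=cv2.INTER_CUBIC),"i.png")
E
```

```text
[-58.9  39.   77.6] [-0.52105621  0.54586096 -1.16346485] -0.3504117085199357 0.46493455963264513
```

View pics/i.png

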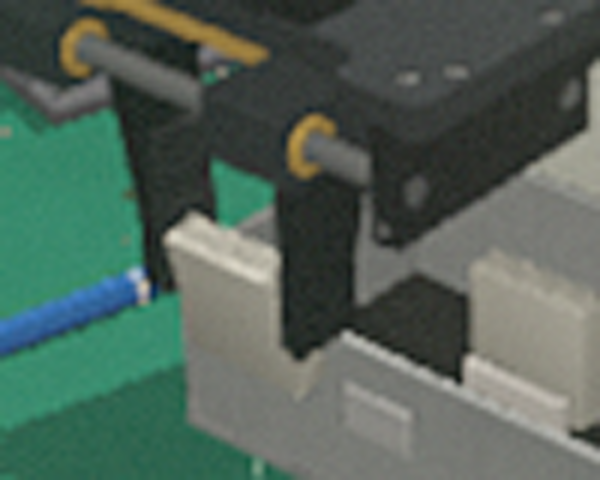

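Call:
servo_tool(series=[{"gripper":1,"travel":[-2,0,0],"spin":0},{"gripper":1,"travel":[-4,0,0],"spin":0},{"gripper":1,"travel":[-5,0,0],"spin":0},{"gripper":1,"travel":[-5,0,0],"spin":0}])

```text
t: 6.55
eef_pos: [0.4457, 0.0776, 0.0775]
tcp_rot: [-0.139, 0.99, 0.0, 0.0]
ft_force: [-0.9, -0.1, 0.6]
gripper_width: 0.459
```

```bash
python3 - <<'E'
from h import *
im,d=bot.read_camera("scene"); s=bot.get_state()
q=proj("scene",s["eef_pos"]).astype(int); print(incase(),s["ft_force"]@CX,s["ft_force"],s["gripper_width"])
for r in bot.trace("scene","heatsink"):
    m=cv2.erode(r["pixels"].astype(np.uint8),np.ones((2,2)))>0
    p,_,_=pts("scene",d,m); p=p-CC; e=np.c_[p@CX,p@CY,p[:,2]]*1000
    print(r["confidence"],r["rect"],len(e),np.percentile(e,[5,50,95],axis=0).round().tolist())
    k=e[(abs(e[:,1]-40)<25)&(e[:,0]<-40)]
    if len(k)>30:
        c=np.median(k,0); k=k[np.abs(k-c).max(1)<25]; V=np.linalg.svd(k-k.mean(0))[2][2]; print("plane n",V.round(2),"tilt deg",np.degrees(np.arcsin(V[2]*np.sign(V[0]))).round(1))
E
```

```text
[-54.   39.   77.5] -1.5214568886807058 [-1.55574326 -0.09425605  0.52649536] 0.4617911884605215
0.79 [291.0, 274.5, 27.3, 31.2] 414 [[-66.0, 19.0, 41.0], [-64.0, 37.0, 63.0], [-58.0, 55.0, 79.0]]
plane n [-1.   -0.02 -0.  ] tilt deg 0.2
```

Call:
servo_tool(series=[{"gripper":1,"travel":[3,0,0],"spin":0},{"gripper":1,"travel":[3,0,-20],"spin":0},{"gripper":1,"travel":[3,0,-40],"spin":0},{"gripper":1,"travel":[-10,-10,-42],"spin":0},{"gripper":1,"travel":[-25,-25,-42],"spin":0},{"gripper":1,"travel":[-36.7,-38.5,-42],"spin":0},{"gripper":1,"travel":[-36.7,-38.5,-42],"spin":0},{"gripper":1,"travel":[-36.7,-38.5,-42],"spin":0},{"gripper":1,"travel":[-36.7,-38.5,-42],"spin":0}])

```text
t: 7.78
eef_pos: [0.4911, 0.0511, 0.1194]
tcp_rot: [-0.139, 0.99, 0.0, -0.0]
ft_force: [0.3, 0.5, 0.0]
gripper_width: 0.466
```

```bash
python3 - <<'E'
from h import *
im,d=bot.read_camera("scene"); s=bot.get_state()
print(incase(),s["ft_force"],s["gripper_width"])
for r in bot.trace("scene","heatsink")[:3]:
    m=cv2.erode(r["pixels"].astype(np.uint8),np.ones((3,3)))>0
    p,_,_=pts("scene",d,m); p=p-CC; e=np.c_[p@CX,p@CY,p[:,2]]*1000
    if len(e)<20: continue
    print(r["confidence"],r["rect"],len(e),np.percentile(e,[3,50,97],axis=0).round().tolist())
    c=np.median(e,0); k=e[np.abs(e[:,0]-c[0])<4]; V=np.linalg.svd(k-k.mean(0))[2][2]; print("n",V.round(2),np.degrees(np.arcsin(V[2]*np.sign(V[0]))).round(1))
plan(case(-17.3,.5,50),16)
E
```

```text
[-17.7   1.  119.5] [-0.40186457 -0.2555749   0.25472992] 0.45964438880516684
0.59 [323.0, 252.1, 25.8, 30.9] 392 [[-30.0, -19.0, 85.0], [-28.0, -1.0, 103.0], [-23.0, 16.0, 121.0]]
n [-1.    0.01 -0.04] 2.3
travel [-0.3, -0.4, 69.6] spin 0.001
```

Call:
servo_tool(series=[{"gripper":1,"travel":[-0.6,-0.4,25],"spin":0},{"gripper":1,"travel":[-0.6,-0.4,45],"spin":0},{"gripper":1,"travel":[-0.6,-0.4,60],"spin":0},{"gripper":1,"travel":[-0.6,-0.4,68],"spin":0},{"gripper":1,"travel":[-0.6,-0.4,72],"spin":0},{"gripper":1,"travel":[-0.6,-0.4,74],"spin":0},{"gripper":1,"travel":[-0.6,-0.4,74],"spin":0}])

```text
t: 8.75
eef_pos: [0.4924, 0.0505, 0.0458]
tcp_rot: [-0.139, 0.99, 0.0, 0.0]
ft_force: [-0.8, 1.0, -0.4]
gripper_width: 0.464
```

```bash
python3 - <<'E'
from h import *
f=[]
im,d=bot.read_camera("scene"); f.append(bot.get_state()["ft_force"]); im2,_=bot.read_camera("top"); f.append(bot.get_state()["ft_force"])
s=bot.get_state(); print(incase(),np.round(f,2).tolist(),s["gripper_width"])
for r in bot.trace("scene","heatsink")[:1]:
    p,_,_=pts("scene",d,r["pixels"]); p=p-CC; e=np.c_[p@CX,p@CY,p[:,2]]*1000
    print(r["confidence"],r["rect"],np.percentile(e,[3,50,97],axis=0).round().tolist())
q=proj("scene",case(-20,0,45)).astype(int)
save(cv2.resize(im[q[1]-40:q[1]+40,q[0]-50:q[0]+50],(600,480),interpolation=cv2.INTER_CUBIC),"j.png")
E
```

```text
[-16.6   0.1  45.9] [[0.5, 0.19, 0.15], [-0.12, -0.46, -0.1]] 0.46197316635112706
0.63 [323.9, 283.4, 20.5, 16.0] [[-30.0, -18.0, 34.0], [-27.0, 1.0, 45.0], [-17.0, 19.0, 49.0]]
```

View pics/j.png

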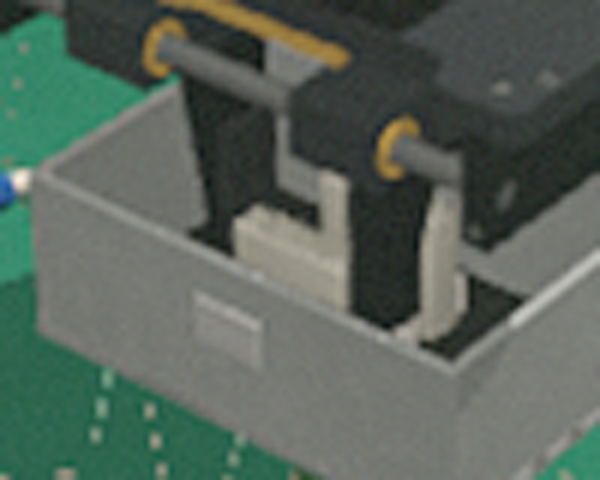

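Call:
servo_tool(series=[{"gripper":1,"travel":[0,0,1],"spin":0},{"gripper":1,"travel":[0,0,2],"spin":0},{"gripper":1,"travel":[0,0,3],"spin":0},{"gripper":1,"travel":[0,0,3],"spin":0}])

```text
t: 9.4
eef_pos: [0.4921, 0.0505, 0.0424]
tcp_rot: [-0.139, 0.99, 0.0, -0.0]
ft_force: [0.0, 0.6, -0.8]
gripper_width: 0.465
```

```bash
python3 - <<'E'
from h import *
f=[]
for i in range(4):
    im,d=bot.read_camera("scene"); f.append(bot.get_state()["ft_force"])
print(incase(),np.mean(f,0).round(2),np.std(f,0).round(2))
for r in bot.trace("scene","heatsink")[:1]:
    p,_,_=pts("scene",d,r["pixels"]); p=p-CC; e=np.c_[p@CX,p@CY,p[:,2]]*1000
    print(r["confidence"],r["rect"],np.percentile(e,[3,50,97],axis=0).round().tolist())
E
```

```text
[-16.8   0.1  42.6] [ 0.17 -0.19 -0.26] [0.65 0.58 0.38]
0.46 [320.8, 284.0, 19.9, 15.8] [[-48.0, -19.0, 19.0], [-27.0, 2.0, 42.0], [10.0, 21.0, 53.0]]
```

Call:
servo_tool(series=[{"gripper":1,"travel":[0,0,1],"spin":0},{"gripper":1,"travel":[0,0,2],"spin":0},{"gripper":1,"travel":[0,0,2],"spin":0}])

```text
t: 10.02
eef_pos: [0.4927, 0.0506, 0.041]
tcp_rot: [-0.139, 0.99, 0.0, 0.001]
ft_force: [0.2, 0.5, 2.9]
gripper_width: 0.463
```

```bash
python3 - <<'E'
from h import *
f=[]
for i in range(4):
    im,d=bot.read_camera("scene"); f.append(bot.get_state()["ft_force"])
print(incase(),np.mean(f,0).round(2),np.std(f,0).round(2))
q=proj("scene",case(-20,0,45)).astype(int)
p,u,v=pts("scene",d); p=p-CC; e=np.c_[p@CX,p@CY,p[:,2]]*1000
col=im[v,u].astype(int).min(1)
k=e[(e[:,0]>-36)&(e[:,0]<-8)&(abs(e[:,1])<16)&(e[:,2]>15)&(e[:,2]<60)&(col>120)]
print(len(k),np.percentile(k,[2,50,98],axis=0).round(1).tolist())
E
```

```text
[-16.3   0.1  40.9] [0.44 0.13 5.03] [0.35 0.43 0.23]
128 [[-28.9, -14.9, 34.7], [-26.7, -0.2, 41.1], [-17.0, 15.2, 43.9]]
```

Call:
servo_tool(series=[{"gripper":1,"travel":[0,0,-0.7],"spin":0},{"gripper":-0.1,"travel":[0,0,-0.7],"spin":0},{"gripper":-0.2,"travel":[0,0,-0.7],"spin":0},{"gripper":-0.3,"travel":[0,0,-0.7],"spin":0},{"gripper":-0.3,"travel":[0,0,-0.7],"spin":0},{"gripper":-0.3,"travel":[0,0,-20],"spin":0},{"gripper":-0.3,"travel":[0,0,-50],"spin":0},{"gripper":-0.3,"travel":[0,0,-90],"spin":0},{"gripper":-0.3,"travel":[60,0,-110],"spin":0},{"gripper":-0.3,"travel":[110,0,-130],"spin":0},{"gripper":-0.3,"travel":[110,0,-130],"spin":0}])

```text
t: 11.6
eef_pos: [0.3851, 0.0195, 0.1722]
tcp_rot: [-0.139, 0.99, 0.001, 0.002]
ft_force: [0.4, -0.7, 0.3]
gripper_width: 0.652
```

```bash
python3 - <<'E'
from h import *
im,d=bot.read_camera("scene"); it,dt=bot.read_camera("top"); print(incase())
for c,dd in (("scene",d),("top",dt)):
  for r in bot.trace(c,"heatsink")[:3]:
    p,_,_=pts(c,dd,r["pixels"]); p=p-CC; e=np.c_[p@CX,p@CY,p[:,2]]*1000
    if len(e): print(c,r["confidence"],r["rect"],np.percentile(e,[3,50,97],axis=0).round().tolist())
o=[]
for c,i in (("scene",im),("top",it)):
    q=proj(c,case(0,0,45)).astype(int); o.append(cv2.resize(i[q[1]-60:q[1]+60,q[0]-60:q[0]+60],(400,400),interpolation=cv2.INTER_CUBIC))
save(np.hstack(o),"k.png")
E
```

```text
[-126.4    0.2  171. ]
scene 0.6 [323.9, 284.2, 20.1, 14.4] [[-28.0, -21.0, 34.0], [-25.0, -3.0, 41.0], [-16.0, 17.0, 44.0]]
top 0.48 [385.8, 301.4, 34.3, 14.9] [[-26.0, -19.0, 11.0], [-20.0, 1.0, 42.0], [-14.0, 19.0, 47.0]]
```

View pics/k.png

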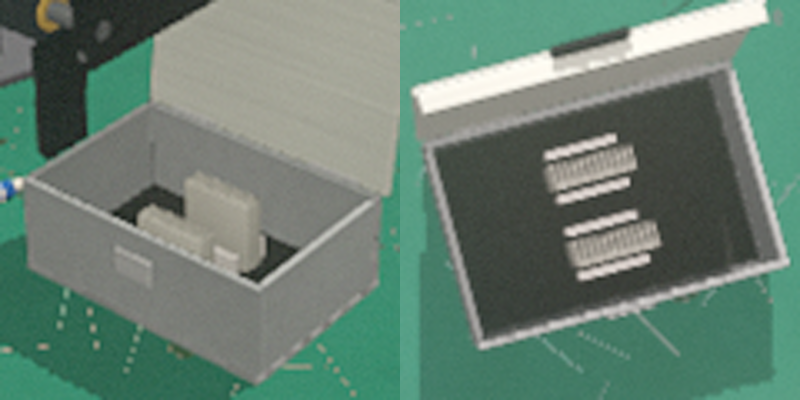

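```bash
python3 - <<'E'
from h import *
p,u,v=pts("top",np.load("top0.npz")["d"]); q=p-CC; e=np.c_[q@CX,q@CY,p[:,2]]*1000
for z in (100,180):
  k=e[(e[:,0]>72)&(e[:,0]<180)&(e[:,1]>-80)&(e[:,1]<170)&(e[:,2]>z)]; print(z,len(k),(k.min(0).round(),k.max(0).round()) if len(k) else "")
plan(case(-126,45,240),16); plan(case(95,45,240),16); plan(case(95,45,158),16)
E
```

```text
100 0 
180 0 
travel [-0.2, 44.8, -69.8] spin 0.0
travel [-221.2, 44.8, -69.9] spin 0.0
travel [-221.3, 44.8, 12.1] spin 0.0
```

Call:
servo_tool(series=[{"gripper":1,"travel":[0,15,-35],"spin":0},{"gripper":1,"travel":[0,45,-70],"spin":0},{"gripper":1,"travel":[-40,45,-70],"spin":0},{"gripper":1,"travel":[-90,45,-70],"spin":0},{"gripper":1,"travel":[-140,45,-70],"spin":0},{"gripper":1,"travel":[-190,45,-70],"spin":0},{"gripper":1,"travel":[-221,45,-70],"spin":0},{"gripper":1,"travel":[-221,45,-70],"spin":0},{"gripper":1,"travel":[-221,45,-40],"spin":0},{"gripper":1,"travel":[-221,45,-10],"spin":0},{"gripper":1,"travel":[-221,45,12],"spin":0},{"gripper":1,"travel":[-221,45,12],"spin":0}])

```text
t: 13.3
eef_pos: [0.585, 0.124, 0.1563]
tcp_rot: [-0.139, 0.99, -0.0, -0.002]
ft_force: [-0.3, -0.2, 0.4]
gripper_width: 0.005
```

```bash
python3 - <<'E'
from h import *
s=bot.get_state(); t=incase(); print(t,s["gripper_width"],s["joints"].round(2),s["ft_force"])
for th in np.arange(1.68,-.01,-.12):
    C=np.array([50-85*np.cos(th)+5*np.sin(th),56+85*np.sin(th)+5*np.cos(th)])+[9.5,17]
    print(round(th,2),C.round(1),"travel x,z",np.round([t[0]-C[0],t[2]-C[1]],0))
E
```

```text
[ 92.7  45.2 156.3] 0.004888628128900866 [-0.42  0.33  0.17  1.65 -0.06  1.17  1.61] [-0.25840445 -0.21734554  0.41779416]
1.68 [ 73.7 156.9] travel x,z [19. -1.]
1.56 [ 63.6 158. ] travel x,z [29. -2.]
1.44 [ 53.4 157.9] travel x,z [39. -2.]
1.32 [ 43.2 156.6] travel x,z [49. -0.]
1.2 [ 33.4 154. ] travel x,z [59.  2.]
1.08 [ 23.8 150.3] travel x,z [69.  6.]
0.96 [ 14.8 145.5] travel x,z [78. 11.]
0.84 [  6.5 139.6] travel x,z [86. 17.]
0.72 [ -1.1 132.8] travel x,z [94. 23.]
0.6 [ -7.8 125.1] travel x,z [101.  31.]
0.48 [-13.6 116.7] travel x,z [106.  40.]
0.36 [-18.3 107.6] travel x,z [111.  49.]
0.24 [-21.9  98.1] travel x,z [115.  58.]
0.12 [-24.3  88.1] travel x,z [117.  68.]
0.0 [-25.5  78. ] travel x,z [118.  78.]
```

Call:
servo_tool(series=[{"gripper":1,"travel":[10,0,-1],"spin":0},{"gripper":1,"travel":[19,0,-1],"spin":0},{"gripper":1,"travel":[29,0,-2],"spin":0},{"gripper":1,"travel":[39,0,-2],"spin":0},{"gripper":1,"travel":[49,0,0],"spin":0},{"gripper":1,"travel":[59,0,2],"spin":0},{"gripper":1,"travel":[69,0,6],"spin":0},{"gripper":1,"travel":[78,0,11],"spin":0},{"gripper":1,"travel":[86,0,17],"spin":0},{"gripper":1,"travel":[94,0,23],"spin":0},{"gripper":1,"travel":[101,0,31],"spin":0},{"gripper":1,"travel":[101,0,31],"spin":0}])

```text
t: 14.8
eef_pos: [0.4884, 0.0962, 0.1267]
tcp_rot: [-0.139, 0.99, -0.0, -0.001]
ft_force: [-0.0, 0.5, 0.3]
gripper_width: 0.005
```

```bash
python3 - <<'E'
from h import *
im,d=bot.read_camera("scene"); s=bot.get_state(); t=incase(); print(t,s["ft_force"])
p,u,v=pts("scene",d); p=p-CC; e=np.c_[p@CX,p@CY,p[:,2]]*1000
for r in bot.trace("scene","case_lid")[:2]:
    p,_,_=pts("scene",d,r["pixels"]); p=p-CC; e=np.c_[p@CX,p@CY,p[:,2]]*1000; print(r["confidence"],np.percentile(e,[3,50,97],axis=0).round().tolist())
for th in np.arange(.6,-.01,-.12):
    C=np.array([50-85*np.cos(th)+5*np.sin(th),56+85*np.sin(th)+5*np.cos(th)])+[9.5,17]
    print(round(th,2),"travel x,z",np.round([t[0]-C[0],t[2]-C[1]],0))
q=proj("scene",case(0,0,85)).astype(int)
save(cv2.resize(im[q[1]-70:q[1]+50,q[0]-75:q[0]+75],(600,480),interpolation=cv2.INTER_CUBIC),"l.png")
E
```

```text
[ -7.2  45.1 127.2] [ 0.43343471  0.27680265 -0.27095275]
0.77 [[-44.0, -75.0, 74.0], [-36.0, -13.0, 109.0], [28.0, 69.0, 119.0]]
0.6 travel x,z [1. 2.]
0.48 travel x,z [ 6. 11.]
0.36 travel x,z [11. 20.]
0.24 travel x,z [15. 29.]
0.12 travel x,z [17. 39.]
0.0 travel x,z [18. 49.]
```

View pics/l.png

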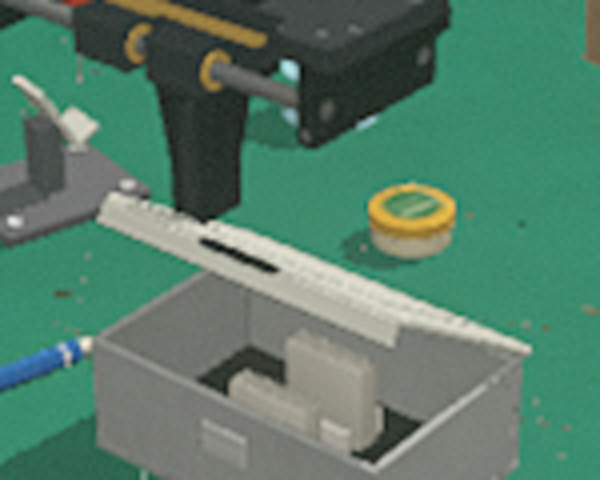

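Lid is following at about 0.6 rad with the finger on its outer face; the heatsink still stands. Finishing the arc.

Call:
servo_tool(series=[{"gripper":1,"travel":[6,0,11],"spin":0},{"gripper":1,"travel":[11,0,20],"spin":0},{"gripper":1,"travel":[15,0,29],"spin":0},{"gripper":1,"travel":[17,0,37],"spin":0},{"gripper":1,"travel":[18,0,43],"spin":0},{"gripper":1,"travel":[18,0,47],"spin":0},{"gripper":1,"travel":[18,0,49],"spin":0},{"gripper":1,"travel":[18,0,50.5],"spin":0},{"gripper":1,"travel":[18,0,50.5],"spin":0}])

```text
t: 16.02
eef_pos: [0.4722, 0.0916, 0.0782]
tcp_rot: [-0.139, 0.99, 0.0, -0.0]
ft_force: [-7.9, -2.8, 15.8]
gripper_width: 0.007
```

```bash
python3 - <<'E'
from h import *
im,d=bot.read_camera("scene"); s=bot.get_state(); print(incase(),s["ft_force"])
p,u,v=pts("scene",d); p=p-CC; e=np.c_[p@CX,p@CY,p[:,2]]*1000
k=e[(e[:,0]>-45)&(e[:,0]<45)&(e[:,1]>-70)&(e[:,1]<10)&(e[:,2]>40)&(e[:,2]<90)]
A=np.c_[k[:,0],k[:,1],np.ones(len(k))]; print(np.linalg.lstsq(A,k[:,2],rcond=None)[0], np.percentile(k,[3,50,97],axis=0).round(1).tolist())
E
```

```text
[-24.7  45.1  78.2] [-7.69810627 -1.06543876 15.30350674]
[-8.27757077e-04  4.63729339e-03  5.93219032e+01] [[-42.3, -67.7, 57.4], [-3.0, -32.0, 59.2], [42.2, 7.5, 60.9]]
```

Call:
servo_tool(series=[{"gripper":1,"travel":[0,0,-10],"spin":0},{"gripper":1,"travel":[0,0,-40],"spin":0},{"gripper":1,"travel":[30,0,-90],"spin":0},{"gripper":1,"travel":[80,0,-120],"spin":0},{"gripper":1,"travel":[100,0,-130],"spin":0},{"gripper":1,"travel":[100,0,-130],"spin":0},{"gripper":1,"travel":[100,0,-130],"spin":0}])

```text
t: 16.95
eef_pos: [0.3765, 0.0641, 0.2069]
tcp_rot: [-0.139, 0.99, 0.0, 0.0]
ft_force: [0.3, -0.3, -0.6]
gripper_width: 0.006
```

```bash
python3 - <<'E'
from h import *
im,d=bot.read_camera("scene"); it,dt=bot.read_camera("top"); s=bot.get_state(); print(incase(),s["ft_force"])
for c,dd in (("scene",d),("top",dt)):
    p,u,v=pts(c,dd); p=p-CC; e=np.c_[p@CX,p@CY,p[:,2]]*1000
    k=e[(abs(e[:,0])<45)&(abs(e[:,1])<70)&(e[:,2]>40)&(e[:,2]<90)]
    A=np.c_[k[:,0],k[:,1],np.ones(len(k))]; print(c,len(k),np.linalg.lstsq(A,k[:,2],rcond=None)[0].round(4))
for n in ("flux_pot","driver_blue","solder_reel"):
    for r in bot.trace("top",n)[:1]:
        p,_,_=pts("top",dt,r["pixels"]); print(n,r["rect"],np.median(p,0).round(3))
q=proj("scene",case(0,0,60)).astype(int)
save(cv2.resize(im[q[1]-100:q[1]+60,q[0]-110:q[0]+90],(600,480),interpolation=cv2.INTER_CUBIC),"m.png")
E
```

```text
[-124.4   45.1  206.5] [0.74307232 0.90500918 0.59871515]
scene 2544 [-3.00000e-04 -8.00000e-04  5.92127e+01]
top 5307 [-2.00000e-04 -4.00000e-04  6.13315e+01]
flux_pot [310.1, 197.5, 29.0, 25.4] [0.655 0.177 0.019]
driver_blue [306.6, 336.9, 6.0, 56.7] [0.427 0.177 0.008]
solder_reel [223.6, 167.7, 33.9, 33.3] [0.701 0.313 0.03 ]
```

View pics/m.png

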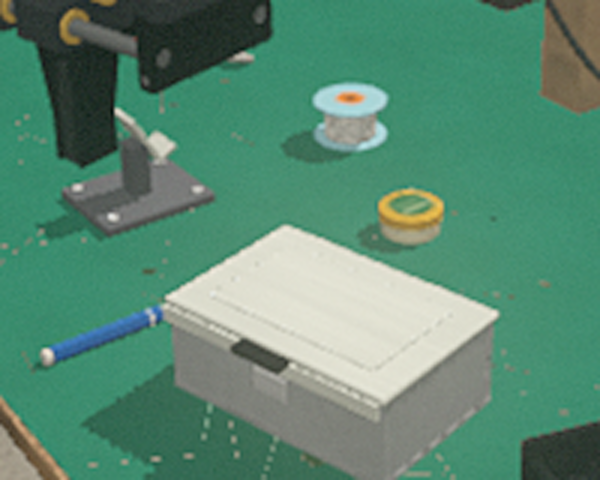

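Lid shut flat (slope under 0.001 rad in both cameras), bystanders in place, arm clear.

```bash
python3 -c "
from cell import bot
print(bot.sign_off())"
```

```text
the job is handed in; nothing more can be done
None
```

The heatsink is standing on its thin edge in the front bay, the lid is shut over it, and the job was handed in at about 17 s of the 56 s allowed.

**What I did:**
- I gripped the heatsink by its overhanging sides with 6 N and lifted it off the easel.
- To turn it upright, I pressed it lightly against the case's front wall. It then measured within about 2° of vertical.
- I lowered it into the front bay until the floor pushed back with about 5 N, then opened the fingers.
- I pushed the lid down in an arc at about 1 rad/s, pressed it shut with about 15 N, and moved the arm clear.

**Last checks:**
- **Heatsink:** after release, and before the lid moved, the top camera put its centre at about x = -20 mm, y = +1 mm in the case, with its top at about 45 mm. It was still standing with the lid at about 0.6 rad, but with the lid shut it can't be seen, so I couldn't check its final pose.
- **Lid:** its slope is under 0.001 rad in both cameras.
- **Bystanders:** the pot, screwdriver and reel are all within about 1 mm of where they started.
- **Disagreement:** the scene camera read 1–2 mm differently from the top camera. It put the shut lid at 59 mm high instead of 61 mm, which is within the calibration error.

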